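Set the bench centres and hold the spring point back

ROBOT

A 6-joint arm with a two-finger parallel gripper is mounted at the origin on the work surface. World frame = base frame: x ahead of the robot, y to its left, z up, the work surface at z = 0. Lengths are in m, angles in rad, forces in N, time in s.
With the tool pointing down it reaches from about 0.3 to 0.825 m from the base axis. Payload 5.4 kg.
Tool frame: the origin (TCP) lies midway between the tips of the shut fingers; the grasp point (between the pads) lies bot.grip_depth behind it (bot.grip_depth is the distance from the TCP to the grasp point, in m); z points along the fingers, y is the line along which they close (so a half turn about z gives the same grasp; the last joint's range is limited). The gripper opens to 92 mm and grips with 3 to 60 N. Pads are 20 mm wide; open, the fingers measure 128 mm over their backs; the gripper's body (75 mm by 189 mm) begins 69 mm behind the grasp point.
Start: joints at [-1.339, 0.158, 1.597, -0, 1.386, -0.21], TCP at [0.246, -0.52, 0.215] pointing down, gripper open.
Joint ranges: [-2.91, 2.91], [-0.94, 2.29], [0.18, 2.7], [-1.29, 4.43], [0.17, 2.64], [-3, 3]. Speed limits (rad/s): [2.57, 2.57, 3.14, 3.14, 3.14, 3.14].

INTERFACE

Orientations are given as a rotation vector (axis times angle).
In Python, from workcell import state, camera, job, bot gives the robot as it stands.
- The arm moves only by the shell command python3 -m crank 'ROWS' [FORCE]. ROWS is JSON, a list of rows, each a list of 7 numbers: the turn, a rotation vector about the world's x, y, z in rad, then the shift along the world's x, y, z in m, then the gripper command: -1 is shut, 1 is fully open, values between are in proportion. In form: [[wx, wy, wz, tx, ty, tz, jaw], ...]. A call has 1 to 10 rows; each row shifts and turns the commanded pose from where the row before left it; what a row does not reach is not made up. A row lasts 1/10 s, in which the tool goes at most 50 mm and 8.59 degrees, less where a joint would pass 70% of its speed; a pose out of reach is approached as far as the arm can. A call with a gripper value outside its range is refused whole. The fingers move at their own pace and stop on an object; FORCE is the grip in N (left out, the last holds). Time passes only in rows, so rows that do not move let the fingers close. It gives the time, the measured TCP pose, the force, the opening and the grip force at its end, in the units of the state.
- state(): the state, without advancing time (a new reading comes with each control period).
- camera(name): name is "side" or "top"; returns a dict with "image" (384x512x3 uint8, red, green, blue), "camera_matrix" (3x3 intrinsics, pixels), "k1" (the pictures are not rectified: a ray, as slopes to the right and down, at radius r is drawn at 1 + k1 r^2 times it, then the intrinsics apply), "xyz" and "orientation" of the camera in the world. Camera axes: x right, y up, looking along -z (the intrinsics and any distortion apply to the point x, -y, -z); pixel columns grow to the right and rows downward; lengths in m; the calibration is good to about 2 mm. A picture is of the moment at which its call begins. There is no depth.
- job.finish_job(): hands the job in; it is judged then, once.
The state is a dict: "time_s": time; "joints": joint angles; "qd": joint speeds; "joint_efforts": joint torques, N m; "tool_pos": TCP position; "tcp_rot": TCP orientation; "wrist_force": force on the tool from outside, world axes, zero at the start; "moment": the same for the moment, N m; "opening": finger opening in m; "finger_force": force on a finger pad.
Only numpy, scipy, OpenCV 4.12 (cv2) and the standard library are available. Lean on these libraries where they do the work, as an engineer would, in place of code of your own. Each camera call takes 0.05 s, during which the arm holds its last target. There are 200 camera calls.

TASK

Set up the bench centres for the next part: swing the tailstock's clamp lever open, slide the tailstock along the bed until its index line meets the setting pointer, and swing the lever back to lock it there. Then draw the tailstock's pull knob straight back against its spring until the index pin stands at the scribed line, and finish still gripping the knob and holding it at the line, so that a part can be put between the points. Leave the turntable and the loose fasteners, tools and gauge pieces where they are.

Things in the scene. Friction and masses are not known exactly. Their poses are not given: they have to be found in the camera images.
- bed: Bench centres: flat ground steel bed, 420 mm long, top 30 mm high, fixed. Origin on the table under the axis of the two points (axis 85 mm high). y runs along the bed from the sliding tailstock (-y) to the fixed headstock (+y, from y = +137 mm on, 103 mm high, its point's tip at +114 mm); x runs across, away from the robot at yaw 0 (bed from x = -110 to +75 mm).
- tailstock (a joint): Tailstock's travel along the bed's +y (towards the headstock), m: 0 at the rear end, where its middle is at y = -85 mm of the bed; at most 0.125. Unclamped it slides with about 4 N of friction and stays where it is left; clamped it withstands over 30 N. Base plate 70 mm long, x from -97 to +52 mm, top 48 mm high.
- housing_top (a point): Middle of the top of the tailstock's upright housing, on the axis of the points, 105 mm high. The housing is 36 mm wide (x from -18 to +18 mm), 70 mm long, 48 to 105 mm high: good to grip across from above.
- tail_index (a point): Index line of the tailstock: dark line on a light plate on the base plate's far (+x) edge, at the middle of the tailstock's length, 49 mm high.
- setting_pointer: Steel pointer clipped on the far (+x) edge of the bed, fixed. Origin at the tip of its 3 mm thick finger, 36 mm high, which points across the bed (-x) at the tailstock's base plate. Axes as the bed. The index line meets it when both have the same y in the bed's frame.
- clamp_lever (a joint): Tailstock's clamp lever, upright hinge, rad: 0 locked (arm along the bed's +y), growing counter-clockwise seen from above to 1.25 fully open (arm pointing out towards the bed's -x); stays where it is left. It bites below about 0.5 rad and turns with about 0.12 N m, 0.2 N m when tight.
- lever_hub (a point): On the lever's hinge axis, 75 mm to the -x side of the axis of the points, at the middle of the tailstock's length, at the height of the arm (69.5 mm).
- lever_grip (a point): Place to take the lever's arm: 62 mm from the hinge axis, 69.5 mm high. The arm is a round bar 13 mm thick, 87 mm from the hinge to its end.
- pull_knob: Round steel pull knob at the tailstock's rear (-y), 24 mm in diameter, 26 mm long, lying along the bed, with a 32 mm flange 5 mm thick behind it. Origin at the knob's middle, 85 mm high, at rest 76 mm behind the tailstock's middle, 41 mm behind the housing's rear face (only a 10 mm bar between). Pulled along the bed's -y.
- quill (a joint): Travel of the spring-loaded quill with knob, pin and point, in m: 0 home (point forward), growing as the knob is pulled back along the bed's -y, 0.022 at the scribed line, 0.034 at the stop. The spring returns it: 6 N at home, 12.6 N at the line.
- index_pin (a point): Top of the 5 mm index pin that stands 8 mm out of the slot in the top of the housing and moves with the quill; 113 mm high.
- retract_line (a point): Scribed line (two light dashes either side of the slot) on the top of the housing, 105 mm high: the pin's middle must come level with it along the bed, 22 mm behind the pin's home.
- turntable: Bystander: white acetal turntable, 210 mm in diameter, 38 mm high, six pockets in its rim. Origin on the table at its centre.
- platter (a joint): Turning of the turntable's top, rad; turns easily.
- captive_screw: Bystander: titanium captive screw 36 mm long standing on its 18 mm head in a pocket of the turntable. Origin under the head.
- ground_lug: Bystander: gold-plated grounding lug, 38 x 14 x 9 mm, lying on the turntable. Origin under its middle.
- spanner_nut: Bystander: violet ring nut, 34 mm in diameter, 9 mm high, on the bench on the robot's side of the bed. Origin at the centre of its underside.
- spacer_tube: Bystander: blue tube 16 mm in diameter and 45 mm high, standing on the bench beyond the bed. Origin at the centre of its underside.
- shim_block: Bystander: polished block 30 x 20 x 9 mm lying on the rear (-y) end of the bed, on the robot's side. Origin at the centre of its underside.
- torque_driver: Bystander: screwdriver 190 mm long lying on the bench beyond the bed. Origin under its middle.

How it is judged:
By the outcome, as a careful person would: the job done as asked, in the order asked, and still so for the second after the job is handed in, while the arm keeps its last pose, push and grip.
It also fails if it takes over 72 s, if anything falls off the work surface, if the arm or the gripper's body presses on something with over 40 N, if the wrist force passes 120 N, or if a joint passes its speed limit or range.

## Working session

There is one attempt and no reset: what is moved stays moved. The work goes in short steps, Python scripts to look and compute and a shell command to move; the robot and the scene stay as the last step left them, time stands still between calls to the robot, and variables do not carry over. Pictures are saved under pics/ and viewed, at most 10 in all, crops included, and the job is handed in when it is done.

```bash
ls; mkdir -p pics; python3 - <<'E'
from workcell import state,camera,bot
import cv2,numpy as np
print(bot.grip_depth, state())
for n in("top","side"):
    c=camera(n);print(n,c["camera_matrix"],c["k1"],c["xyz"],c["orientation"])
    cv2.imwrite(f"pics/{n}0.png",cv2.resize(c["image"][:,:,::-1],(800,600),interpolation=cv2.INTER_CUBIC))
    cv2.imwrite(f"{n}_raw0.png",c["image"][:,:,::-1])
E
```

```text
pics
0.0187 {'time_s': 0.0, 'joints': array([-1.33910455e+00,  1.59045522e-01,  1.59821961e+00,  1.40424647e-05,
        1.38623907e+00, -2.10097213e-01]), 'qd': array([ 1.65783247e-03,  1.48845005e-03, -1.10941148e-04, -9.38785626e-05,
        5.12332127e-04,  1.23991585e-03]), 'joint_efforts': array([ 4.13795187e-04, -3.85565615e+01, -3.22107410e+01,  7.01141241e-02,
        3.75705259e-02, -1.25057068e-04]), 'tool_pos': array([ 0.24568277, -0.51916736,  0.21362725]), 'tcp_rot': array([-3.06339353e+00, -6.87907916e-01,  1.07352147e-05]), 'wrist_force': array([-0.32488091, -0.12992509, -0.25739836]), 'moment': array([-0.00736511, -0.0336817 , -0.00987625]), 'finger_force': 0.0, 'opening': 0.09183159268605666}
top [[439.009882     0.         252.88695049]
 [  0.         439.009882   186.2536926 ]
 [  0.           0.           1.        ]] -0.03381041718991007 [ 0.340249   -0.07656021  1.41823772] [ 0.12442348 -0.13323749 -1.56529296]
side [[404.49950945   0.         254.13403211]
 [  0.         404.49950945 190.98756936]
 [  0.           0.           1.        ]] 0.0430127848454222 [0.37744913 0.64281274 0.7043237 ] [ 0.17237543 -1.26736786 -2.61985248]
```

View pics/top0.png

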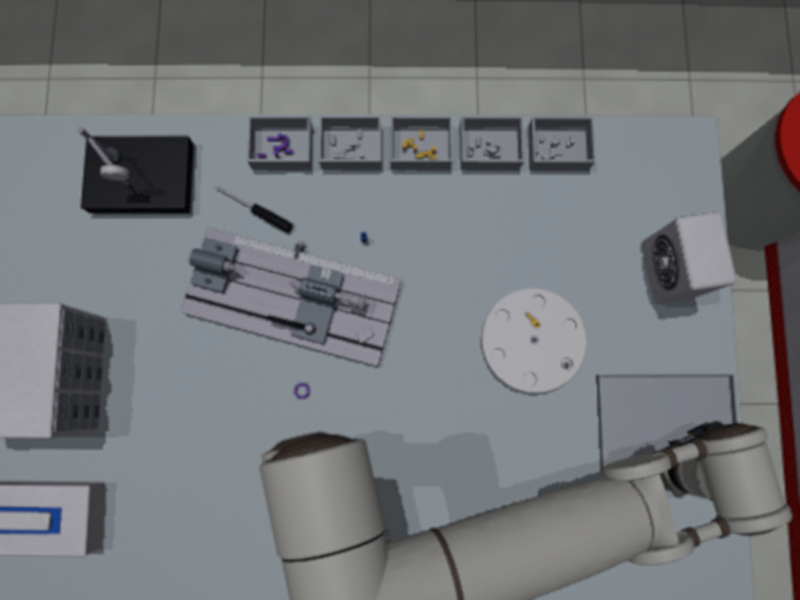

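View pics/side0.png

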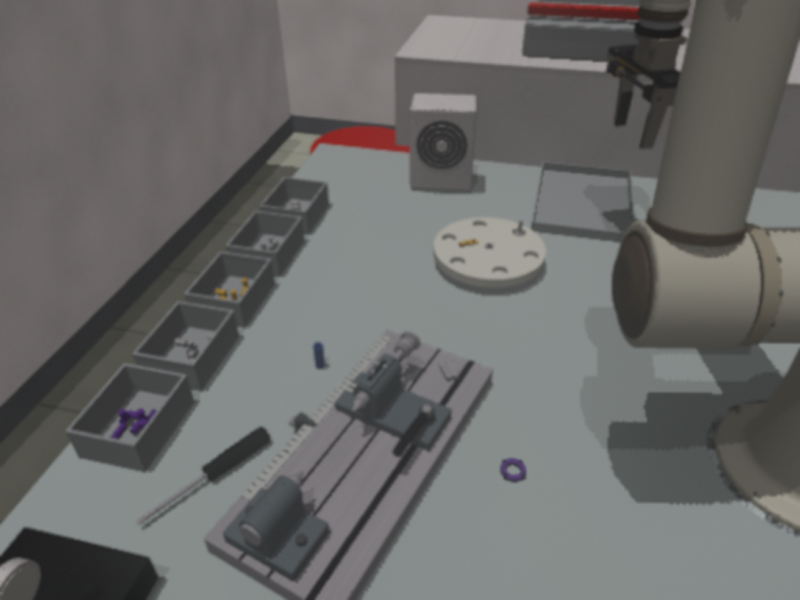

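The top picture shows the bed tilted slightly, with corners near (205,228), (401,285), (381,365) and (182,313). The tailstock is near (318,300), the lever runs from the hub at (308,327) towards (245,310), and the pointer is at (300,246). The side picture shows the same layout. Next I'll enlarge both views.

```bash
python3 - <<'E'
import cv2
a=cv2.imread("top_raw0.png")[140:240,112:262];cv2.imwrite("pics/topc.png",cv2.resize(a,None,fx=5.3,fy=5.3,interpolation=cv2.INTER_CUBIC))
a=cv2.imread("side_raw0.png")[204:354,130:330];cv2.imwrite("pics/sidec.png",cv2.resize(a,None,fx=4,fy=4,interpolation=cv2.INTER_CUBIC))
E
```

```text
(no output)
```

View pics/topc.png

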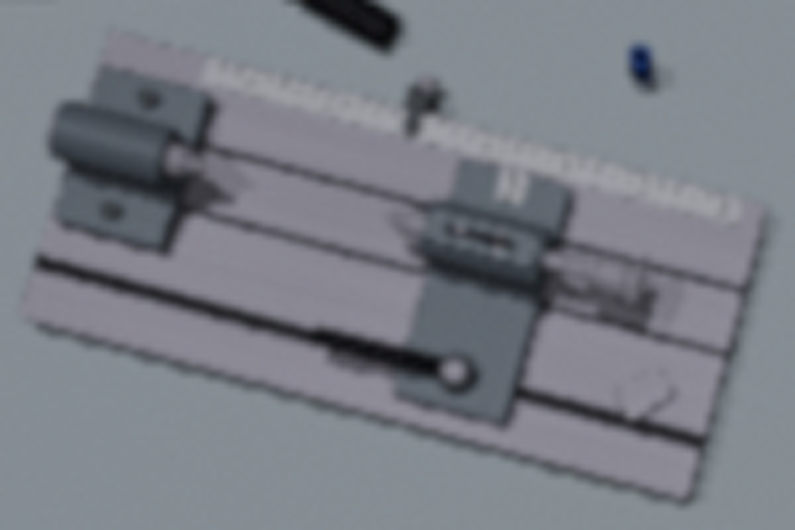

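View pics/sidec.png

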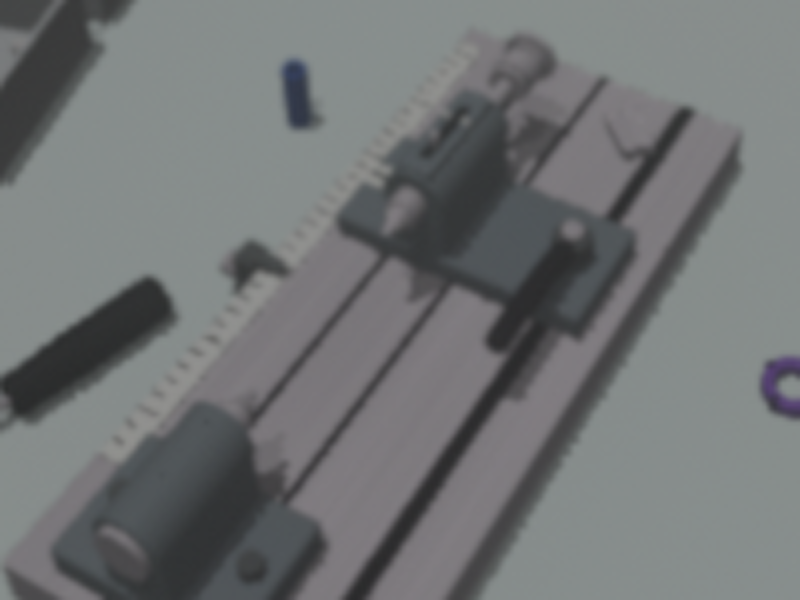

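The top crop shows bed corners at (108,30), (770,208), (690,500) and (28,318). The index line is at (511,188), the pointer tip at (411,132) and the hub at (457,371). The side crop gives bed corners (472,30) and (742,130), and pointer tip (287,270). Next I'll fit the poses.

```bash
cat > h.py <<'E'
import numpy as np,json
from scipy.spatial.transform import Rotation as R
from scipy.optimize import least_squares
C={"top":(439.009882,252.88695049,186.2536926,-0.03381041718991007,[0.340249,-0.07656021,1.41823772],[0.12442348,-0.13323749,-1.56529296]),
"side":(404.49950945,254.13403211,190.98756936,0.0430127848454222,[0.37744913,0.64281274,0.7043237],[0.17237543,-1.26736786,-2.61985248])}
def proj(n,P):
    f,cx,cy,k,t,o=C[n];p=R.from_rotvec(o).inv().apply(np.atleast_2d(P)-t)
    s=np.c_[p[:,0],-p[:,1]]/-p[:,2:];s=s*(1+k*(s**2).sum(1))[:,None]
    return s*f+[cx,cy]
def ray(n,uv,z):  # world point on plane z
    g=least_squares(lambda q:(proj(n,[q[0],q[1],z])-uv)[0],[.4,0],x_scale=.1).x
    return np.array([g[0],g[1],z])
def crop(u,v,s,x0,y0): return np.array([(u+.5)/s-.5+x0,(v+.5)/s-.5+y0])
def tw(b,p): # bed->world, b=(x,y,yaw), p in bed
    p=np.atleast_2d(np.array(p,float));c,s=np.cos(b[2]),np.sin(b[2])
    return np.c_[b[0]+c*p[:,0]-s*p[:,1],b[1]+s*p[:,0]+c*p[:,1],p[:,2]]
def tb(b,w):
    d=np.array(w)-[b[0],b[1],0];c,s=np.cos(b[2]),np.sin(b[2])
    return np.array([c*d[0]+s*d[1],-s*d[0]+c*d[1],d[2]])
E
python3 - <<'E'
from h import *
T=lambda u,v:crop(u,v,5.3,112,140); S=lambda u,v:crop(u,v,4,130,204)
bed=[("top",T(108,30),.075,.21),("top",T(770,208),.075,-.21),("top",T(690,500),-.11,-.21),("top",T(28,318),-.11,.21),
("side",S(472,30),.075,-.21),("side",S(742,130),-.11,-.21),("side",S(8,570),.075,.21)]
ts=[("top",T(457,163),.052,.035),("top",T(573,190),.052,-.035),("top",T(508,425),-.097,-.035),("top",T(395,393),-.097,.035),
("side",S(342,216),.052,.035),("side",S(578,325),-.097,.035),("side",S(635,240),-.097,-.035)]
def res(q):
    r=[proj(n,tw(q,[x,y,.03]))[0]-uv for n,uv,x,y in bed]
    r+=[proj(n,tw(q,[x,y-.085+q[3],.048]))[0]-uv for n,uv,x,y in ts]
    return np.ravel(r)
s=least_squares(res,[.6,.1,-.2,0.01],x_scale=.1,loss="soft_l1");q=s.x;print(q);print(res(q).reshape(-1,2).round(1))
print("ptr",tb(q,ray("top",T(411,132),.036)),tb(q,ray("side",S(287,270),.036)))
print("idx",tb(q,ray("top",T(511,188),.049)))
print("hub",tb(q,ray("top",T(457,371),.076)),tb(q,ray("side",S(572,232),.08)))
print("lever end",tb(q,ray("top",T(320,338),.0695)),tb(q,ray("side",S(497,340),.0695)))
print("knob flange",tb(q,ray("top",T(645,305),.085)))
print("nut/shim",tb(q,ray("top",T(648,395),.039)))
E
```

```text
[ 0.57536212  0.12423494 -0.25781043  0.02677996]
[[ 0.5  1. ]
 [ 0.3 -0. ]
 [ 0.4  0.8]
 [-1.7  1.1]
 [-0.6 -0. ]
 [-0.   0.1]
 [-1.7 -0.5]
 [ 0.8 -0.5]
 [ 0.1 -0. ]
 [-0.4  0.9]
 [-0.6  1.2]
 [-2.5  0.5]
 [-0.1  0.1]
 [ 0.6 -1.7]]
ptr [0.062994   0.01326677 0.036     ] [0.05911249 0.01043087 0.036     ]
idx [ 0.0432119  -0.05672771  0.049     ]
hub [-0.07305631 -0.05974937  0.076     ] [-0.07863557 -0.05130148  0.08      ]
lever end [-0.07453175  0.02387225  0.0695    ] [-0.07438376  0.01904775  0.0695    ]
knob flange [-0.00892112 -0.15555788  0.085     ]
nut/shim [-0.05481447 -0.16809106  0.039     ]
```

```bash
python3 - <<'E'
from h import *
b=(.5754,.1242,-.2578)
for th in (0,1.25): print(tw(b,[-.075-.062*np.sin(th),-.0575+.062*np.cos(th),.055]))
print("axes",np.cos(b[2]),np.sin(b[2]))
a=0.0
E
```

```text
[[0.5040258  0.14767283 0.055     ]]
[[0.43631033 0.12162639 0.055     ]]
axes 0.9669532162296399 -0.2549538735205942
```

```bash
R='[0,0,0.0484,0.01435,0.03705,-0.002,0.2]'
python3 -m crank '[[0,0,0.0484,0.01435,0.03705,-0.002,0.2],[0,0,0.0484,0.01435,0.03705,-0.002,0.2],[0,0,0.0484,0.01435,0.03705,-0.002,0.2],[0,0,0.0484,0.01435,0.03705,-0.002,0.2],[0,0,0.0484,0.01435,0.03705,-0.002,0.2],[0,0,0.0484,0.01435,0.03705,-0.002,0.2],[0,0,0.0484,0.01435,0.03705,-0.002,0.2],[0,0,0.0484,0.01435,0.03705,-0.002,0.2],[0,0,0.0484,0.01435,0.03705,-0.002,0.2]]' 10
python3 -m crank '[[0,0,0.0484,0.01435,0.03705,-0.002,0.2],[0,0,0.0484,0.01435,0.03705,-0.002,0.2],[0,0,0.0484,0.01435,0.03705,-0.002,0.2],[0,0,0.0484,0.01435,0.03705,-0.002,0.2],[0,0,0.0484,0.01435,0.03705,-0.002,0.2],[0,0,0.0484,0.01435,0.03705,-0.002,0.2],[0,0,0.0484,0.01435,0.03705,-0.002,0.2],[0,0,0.0484,0.01435,0.03705,-0.002,0.2],[0,0,0.0484,0.01435,0.03705,-0.002,0.2],[0,0,0,0,0,0,0.2]]'
```

```text
time_s: 1.0
tool_pos: [0.3751, -0.1846, 0.1962]
tcp_rot: [-2.843, -1.337, 0.0]
wrist_force: [0.9, -0.1, -0.8]
opening: 0.0549
finger_force: 0.0
time_s: 2.0
tool_pos: [0.5042, 0.1507, 0.1777]
tcp_rot: [-2.482, -1.923, 0.0]
wrist_force: [-0.6, 0.0, 0.5]
opening: 0.0552
finger_force: 0.0
```

```bash
python3 -m crank '[[0,0,0,0,-0.003,-0.03,0.2],[0,0,0,0,0,-0.03,0.2],[0,0,0,0,0,-0.03,0.2],[0,0,0,0,0,-0.025,0.2],[0,0,0,0,0,-0.008,0.2],[0,0,0,0,0,0,0.2]]'
python3 - <<'E'
from workcell import camera
import cv2
a=camera("side")["image"][204:354,130:330,::-1];cv2.imwrite("pics/s1.png",cv2.resize(a,None,fx=4,fy=4,interpolation=cv2.INTER_CUBIC))
E
```

```text
time_s: 2.6
tool_pos: [0.5029, 0.1436, 0.0545]
tcp_rot: [-2.488, -1.916, 0.004]
wrist_force: [0.5, 0.1, 0.6]
opening: 0.0548
finger_force: 0.0
```

View pics/s1.png

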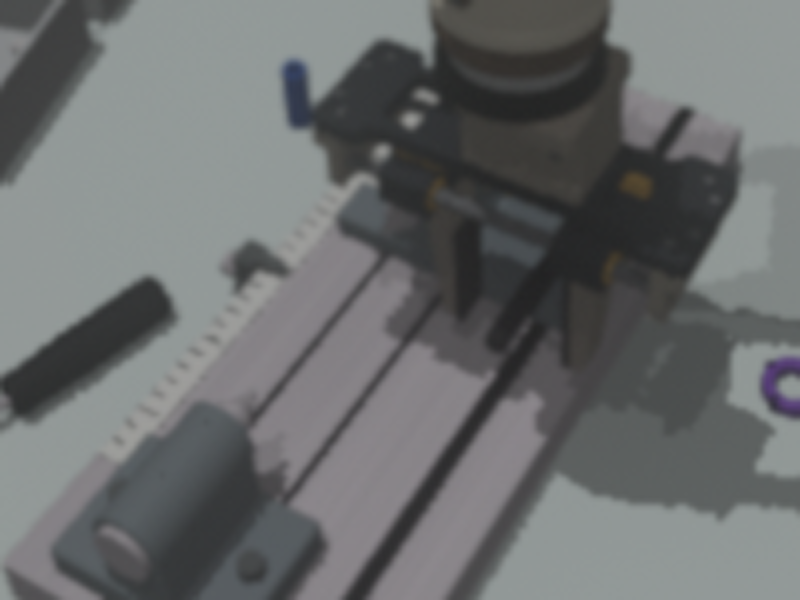

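The fingers straddle the lever arm, seen from (455,300) to (585,340) with the arm end at (500,340). Closing gently.

```bash
python3 -m crank '[[0,0,0,0,0.001,0,-0.6],[0,0,0,0,0.001,0,-0.6],[0,0,0,0,0.001,0,-1],[0,0,0,0,0,0,-1],[0,0,0,0,0,0,-1],[0,0,0,0,0,0,-1],[0,0,0,0,0,0,-1]]' 8
```

```text
time_s: 3.35
tool_pos: [0.5043, 0.1472, 0.0558]
tcp_rot: [2.488, 1.918, 0.001]
wrist_force: [0.1, 0.6, 0.0]
opening: 0.0125
finger_force: 8.0
```

```bash
python3 - <<'E'
import numpy as np
t=np.linspace(0,1.25,11);p=.062*np.c_[np.cos(1.313+t),np.sin(1.313+t)];print(np.diff(p,axis=0).round(4))
E
```

```text
[[-0.0076  0.0015]
 [-0.0077  0.0005]
 [-0.0077 -0.0004]
 [-0.0076 -0.0014]
 [-0.0074 -0.0023]
 [-0.007  -0.0032]
 [-0.0066 -0.0041]
 [-0.006  -0.0049]
 [-0.0054 -0.0056]
 [-0.0046 -0.0062]]
```

```bash
python3 -m crank '[[0,0,0.125,-0.0076,0.0015,0,-1],[0,0,0.125,-0.0077,0.0005,0,-1],[0,0,0.125,-0.0077,-0.0004,0,-1],[0,0,0.125,-0.0076,-0.0014,0,-1],[0,0,0.125,-0.0074,-0.0023,0,-1]]' 12
python3 -m crank '[[0,0,0.125,-0.007,-0.0032,0,-1],[0,0,0.125,-0.0066,-0.0041,0,-1],[0,0,0.125,-0.006,-0.0049,0,-1],[0,0,0.125,-0.0054,-0.0056,0,-1],[0,0,0.125,-0.0046,-0.0062,0,-1],[0,0,0,0,0,0,-1]]'
```

```text
time_s: 3.85
tool_pos: [0.4667, 0.1446, 0.0557]
tcp_rot: [1.771, 2.593, 0.001]
wrist_force: [2.7, -2.5, -2.5]
opening: 0.0122
finger_force: 12.0
time_s: 4.45
tool_pos: [0.4372, 0.12, 0.0558]
tcp_rot: [0.894, 3.009, -0.001]
wrist_force: [2.9, -3.6, -2.6]
opening: 0.0127
finger_force: 12.0
```

```bash
python3 -m crank '[[0,0,0,0,0,0,0],[0,0,0,0,0,0,0.1],[0,0,0,0,0,0.02,0.4],[0,0,0,0,0,0.04,0.4],[0,0,0,0,0,0.035,0.4]]'
python3 -m crank '[[0,0,-0.125,0.0124,-0.0052,0,0.4],[0,0,-0.125,0.0124,-0.0052,0,0.4],[0,0,-0.125,0.0124,-0.0052,0,0.4],[0,0,-0.125,0.0124,-0.0052,0,0.4],[0,0,-0.125,0.0124,-0.0052,0,0.4],[0,0,-0.125,0.0124,-0.0052,0,0.4],[0,0,-0.125,0.0124,-0.0052,0,0.4],[0,0,-0.125,0.0124,-0.0052,0,0.4],[0,0,-0.125,0.0124,-0.0052,0,0.4],[0,0,-0.125,0.0124,-0.0052,0,0.4]]'
python3 -m crank '[[0,0,0,0,0,0,0.4],[0,0,0,0,0,0,0.4]]'
python3 - <<'E'
from workcell import camera
import cv2
a=camera("side")["image"][204:354,130:330,::-1];cv2.imwrite("pics/s2.png",cv2.resize(a,None,fx=4,fy=4,interpolation=cv2.INTER_CUBIC))
E
```

```text
time_s: 4.95
tool_pos: [0.4358, 0.1215, 0.1515]
tcp_rot: [-0.897, -3.009, 0.0]
wrist_force: [1.2, 1.0, 0.1]
opening: 0.0505
finger_force: 0.0
time_s: 5.95
tool_pos: [0.5606, 0.0694, 0.1502]
tcp_rot: [-2.493, -1.909, 0.001]
wrist_force: [-0.4, -0.5, 0.1]
opening: 0.0644
finger_force: 0.0
time_s: 6.15
tool_pos: [0.56, 0.0695, 0.1502]
tcp_rot: [-2.485, -1.92, 0.001]
wrist_force: [-0.3, -0.4, 0.2]
opening: 0.0644
finger_force: 0.0
```

View pics/s2.png

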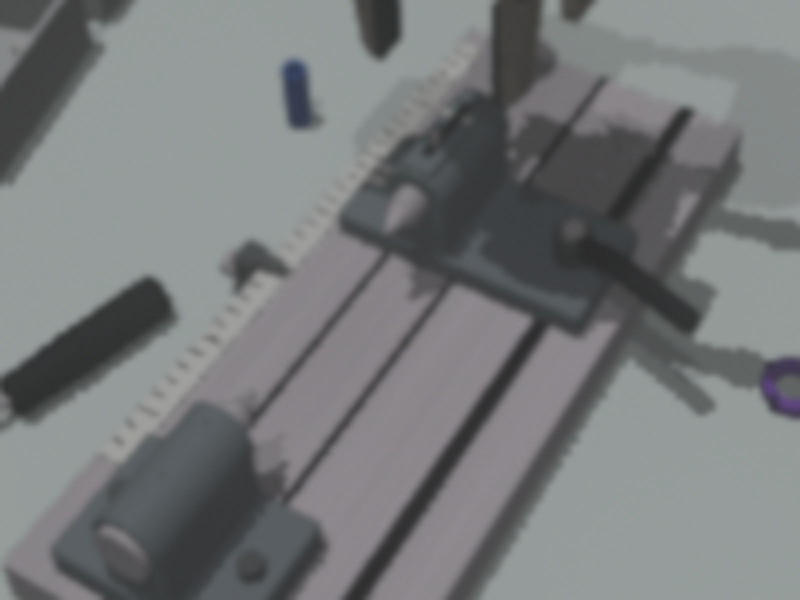

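The lever is open, with its arm end at (695,320) and the hub at (572,232). Next I'll grip the housing.

```bash
python3 -m crank '[[0,0,0,0,0,-0.03,0.4],[0,0,0,0,0,-0.03,0.4],[0,0,0,0,0,-0.024,0.4],[0,0,0,0,0,0,-0.5],[0,0,0,0,0,0,-0.5],[0,0,0,0,0,0,-0.5],[0,0,0,0,0,0,-0.5],[0,0,0,0,0,0,-0.5]]' 15
python3 -m crank '[[0,0,0,0.001,0.0038,0,-0.5],[0,0,0,0.002,0.0077,0,-0.5],[0,0,0,0.002,0.0077,0,-0.5],[0,0,0,0.002,0.0077,0,-0.5],[0,0,0,0.002,0.0077,0,-0.5],[0,0,0,0.002,0.0077,0,-0.5],[0,0,0,0.002,0.0077,0,-0.5],[0,0,0,0.002,0.0077,0,-0.5],[0,0,0,0.001,0.0038,0,-0.5],[0,0,0,0,0,0,-0.5]]'
```

```text
time_s: 7.0
tool_pos: [0.5626, 0.0688, 0.0686]
tcp_rot: [2.486, 1.915, 0.006]
wrist_force: [2.4, 0.5, 2.5]
opening: 0.0361
finger_force: 15.0
time_s: 8.0
tool_pos: [0.5792, 0.1303, 0.0686]
tcp_rot: [2.485, 1.915, 0.006]
wrist_force: [3.8, -2.8, 3.6]
opening: 0.0357
finger_force: 15.0
```

```bash
python3 - <<'E'
from workcell import camera
import cv2,numpy as np
A=[]
for n,x,y in(("top",172,150),("side",180,250)):
    a=camera(n)["image"][y:y+40,x:x+40,::-1];A.append(cv2.resize(a,(400,400),interpolation=cv2.INTER_CUBIC))
cv2.imwrite("pics/c3.png",cv2.convertScaleAbs(np.hstack(A),alpha=1.5))
E
```

```text
(no output)
```

View pics/c3.png

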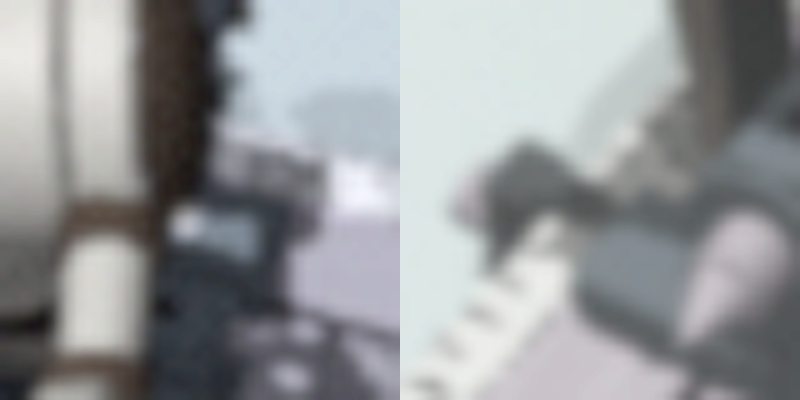

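Both crops leave the index line unclear because the arm blocks the view. The pointer is near (600,200) in the side half. I'll release, back off and look from the top.

```bash
python3 -m crank '[[0,0,0,0,0,0,0],[0,0,0,0,0,0,0.4],[0,0,0,0,0,0.03,0.4],[0,0,0,0,0,0.04,0.4],[0,0,0,-0.03,-0.038,0.01,0.4],[0,0,0,-0.03,-0.038,0,0.4],[0,0,0,-0.03,-0.038,0,0.4],[0,0,0,-0.03,-0.038,0,0.4],[0,0,0,-0.03,-0.038,0,0.4],[0,0,0,-0.03,-0.038,0,0.4]]'
python3 - <<'E'
from workcell import camera
import cv2,numpy as np
A=[]
for n,x,y in(("top",172,150),("side",180,240)):
    I=[camera(n)["image"][:,:,::-1].astype(float) for _ in range(4)]
    a=np.mean(I,0).clip(0,255).astype(np.uint8)[y:y+40,x:x+40];A.append(cv2.resize(a,(400,400),interpolation=cv2.INTER_CUBIC))
cv2.imwrite("pics/c4.png",cv2.convertScaleAbs(np.hstack(A),alpha=1.5))
E
```

```text
time_s: 9.1
tool_pos: [0.3946, -0.0979, 0.1461]
tcp_rot: [-2.486, -1.918, 0.001]
wrist_force: [0.1, -0.8, 0.5]
opening: 0.0646
finger_force: 0.0
```

View pics/c4.png

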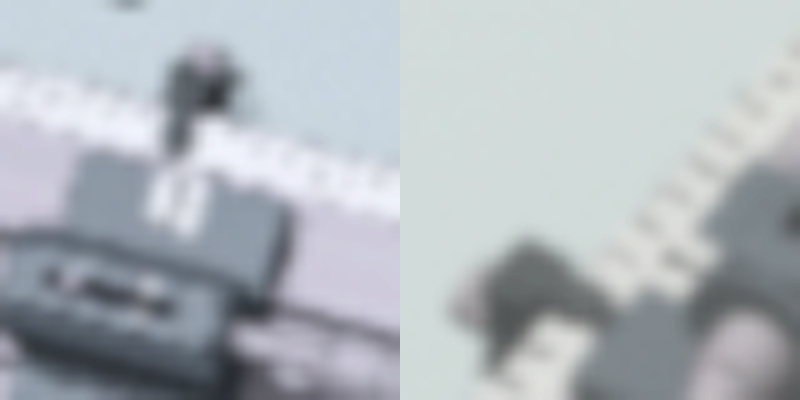

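The top half shows the pointer tip at about (178,148) with its finger centre at (180,120). The index line is at about (176,203), between light plates at (160,195) and (193,207).

```bash
python3 - <<'E'
from h import *
b=(.5754,.1242,-.2578)
T=lambda u,v:crop(u,v,10,172,150)
for z in(.033,.036): print("ptr",tb(b,ray("top",T(178,148),z)),tb(b,ray("top",T(181,120),z)))
print("idx",tb(b,ray("top",T(176,203),.049)),tb(b,ray("top",T(173,215),.049)))
for y in(-.035,.035):print("corner exp",proj("top",tw(b,[.052,y+.007,.048])))
E
```

```text
ptr [0.06411531 0.01335854 0.033     ] [0.07323921 0.01500417 0.033     ]
ptr [0.06359487 0.01277935 0.036     ] [0.07269901 0.01442142 0.036     ]
idx [0.04399981 0.00588892 0.049     ] [0.04001684 0.00572413 0.049     ]
corner exp [[200.11773237 170.21308371]]
corner exp [[179.02849068 164.68607861]]
```

```bash
python3 -m crank '[[0,0,0,0.0305,0.038,0,0.4],[0,0,0,0.0305,0.038,0,0.4],[0,0,0,0.0305,0.038,0,0.4],[0,0,0,0.0305,0.038,0,0.4],[0,0,0,0.0305,0.038,0,0.4],[0,0,0,0.0305,0.038,0,0.4],[0,0,0,0,0,-0.03,0.4],[0,0,0,0,0,-0.03,0.4],[0,0,0,0,0,-0.02,0.4],[0,0,0,0,0,0,0.4]]'
python3 -m crank '[[0,0,0,0,0,0,-0.5],[0,0,0,0,0,0,-0.5],[0,0,0,0,0,0,-0.5],[0,0,0,0,0,0,-0.5],[0,0,0,0,0,0,-0.5]]' 15
python3 -m crank '[[0,0,0,0.0005,0.0017,0,-0.5],[0,0,0,0.0005,0.0017,0,-0.5],[0,0,0,0.0004,0.0016,0,-0.5],[0,0,0,0.0004,0.0016,0,-0.5],[0,0,0,0,0,0,-0.5],[0,0,0,0,0,0,-0.5]]'
```

```text
time_s: 10.5
tool_pos: [0.5763, 0.1323, 0.0624]
tcp_rot: [-2.482, -1.918, 0.01]
wrist_force: [-1.1, -0.5, -0.2]
opening: 0.0645
finger_force: 0.0
time_s: 11.0
tool_pos: [0.5793, 0.131, 0.0679]
tcp_rot: [-2.488, -1.916, -0.0]
wrist_force: [-4.3, 0.9, 5.7]
opening: 0.0358
finger_force: 15.0
time_s: 11.6
tool_pos: [0.5809, 0.1367, 0.0679]
tcp_rot: [-2.489, -1.917, 0.002]
wrist_force: [-5.2, -2.9, 7.2]
opening: 0.0359
finger_force: 15.0
```

```bash
python3 -m crank '[[0,0,0,0,0,0,0],[0,0,0,0,0,0,0.4],[0,0,0,0,0,0.03,0.4],[0,0,0,0,0,0.04,0.4],[0,0,0,-0.03,-0.038,0.01,0.4],[0,0,0,-0.03,-0.038,0,0.4],[0,0,0,-0.03,-0.038,0,0.4],[0,0,0,-0.03,-0.038,0,0.4],[0,0,0,-0.03,-0.038,0,0.4],[0,0,0,-0.03,-0.038,0,0.4]]'
cat > rect.py <<'E'
from h import *
import cv2,sys
from workcell import camera
b=(.5754,.1242,-.2578)
im=np.mean([camera("top")["image"][:,:,::-1].astype(np.float32) for _ in range(6)],0)
def rect(x0,x1,z):  # rows: bed x descending; cols: bed y from +.04 to -.02
    xs=np.arange(x1,x0,-.00025);ys=np.arange(.04,-.02,-.00025)
    X,Y=np.meshgrid(xs,ys,indexing="ij");m=proj("top",tw(b,np.c_[X.ravel(),Y.ravel(),0*X.ravel()+z])).reshape(*X.shape,2).astype(np.float32)
    return cv2.remap(im,m[...,0],m[...,1],cv2.INTER_CUBIC),ys
A,ys=rect(.060,.080,.036);B,_=rect(.032,.052,.049)
o=cv2.resize(np.vstack([A,B]).clip(0,255).astype(np.uint8),None,fx=3.3,fy=3.3,interpolation=cv2.INTER_CUBIC)
for k in range(-1,4): cv2.putText(o,str(k*10),(int((.04-k*.01)/.00025*3.3),10),0,.4,(0,0,255));cv2.line(o,(int((.04-k*.01)/.00025*3.3),12),(int((.04-k*.01)/.00025*3.3),20),(0,0,255))
cv2.imwrite(sys.argv[1],cv2.convertScaleAbs(o,alpha=1.4))
for nm,M,r in(("ptr x62-70",A,slice(40,72)),("idx x38-46",B,slice(24,56))):
    p=M[r].mean((0,2))[::4];print(nm);print(list(zip((ys[::4]*1000).round().astype(int).tolist(),p.round().astype(int).tolist()))[15:45])
E
python3 rect.py pics/r5.png
```

```text
time_s: 12.6
tool_pos: [0.4003, -0.0921, 0.1468]
tcp_rot: [2.487, 1.918, 0.001]
wrist_force: [0.3, -0.3, 1.0]
opening: 0.0643
finger_force: 0.0
ptr x62-70
[(25, 159), (24, 157), (23, 154), (22, 148), (21, 140), (20, 131), (19, 120), (18, 108), (17, 95), (16, 86), (15, 78), (14, 75), (13, 76), (12, 82), (11, 92), (10, 104), (9, 117), (8, 130), (7, 141), (6, 149), (5, 155), (4, 159), (3, 161), (2, 162), (1, 162), (0, 162), (-1, 161), (-2, 161), (-3, 161), (-4, 161)]
idx x38-46
[(25, 104), (24, 107), (23, 112), (22, 119), (21, 128), (20, 136), (19, 144), (18, 150), (17, 153), (16, 152), (15, 149), (14, 145), (13, 141), (12, 139), (11, 140), (10, 143), (9, 146), (8, 150), (7, 152), (6, 150), (5, 146), (4, 139), (3, 131), (2, 122), (1, 115), (0, 110), (-1, 106), (-2, 104), (-3, 103), (-4, 103)]
```

View pics/r5.png

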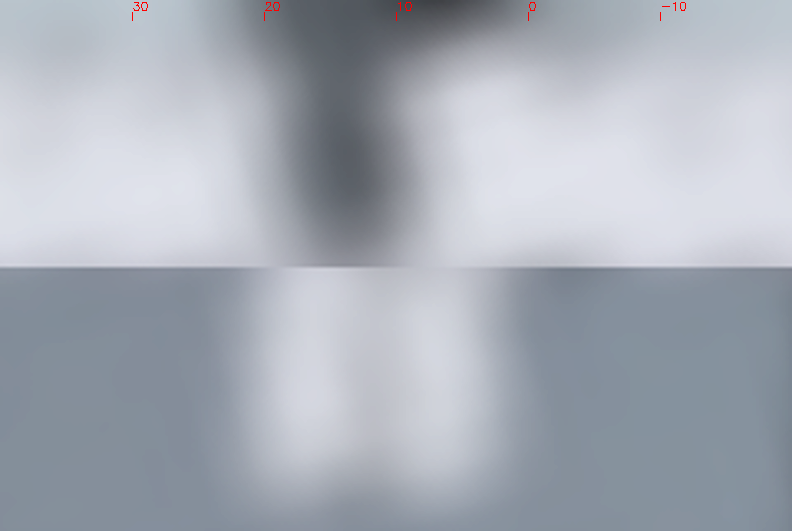

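The rectified view puts the pointer at bed y ≈ 14.1 mm (dark band centre, column 340) and the index line at ≈ 11.9 mm (column 372). About 2.2 mm remains.

```bash
python3 -m crank '[[0,0,0,0.0305,0.038,0,0.4],[0,0,0,0.0305,0.038,0,0.4],[0,0,0,0.0305,0.038,0,0.4],[0,0,0,0.0305,0.038,0,0.4],[0,0,0,0.0305,0.038,0,0.4],[0,0,0,0.029,0.038,0,0.4],[0,0,0,0,0,-0.03,0.4],[0,0,0,0,0,-0.03,0.4],[0,0,0,0,0,-0.018,0.4],[0,0,0,0,0,0,0.4]]'
python3 -m crank '[[0,0,0,0,0,0,-0.5],[0,0,0,0,0,0,-0.5],[0,0,0,0,0,0,-0.5],[0,0,0,0,0,0,-0.5],[0,0,0,0,0,0,-0.5],[0,0,0,0,0,0,-0.5]]' 15
python3 -m crank '[[0,0,0,0.0002,0.001,0,-0.5],[0,0,0,0.0002,0.001,0,-0.5],[0,0,0,0,0,0,-0.5],[0,0,0,0,0,0,-0.5]]'
```

```text
time_s: 13.9
tool_pos: [0.58, 0.1393, 0.0647]
tcp_rot: [-2.482, -1.919, 0.009]
wrist_force: [-0.5, 1.0, -0.3]
opening: 0.0643
finger_force: 0.0
time_s: 14.5
tool_pos: [0.5813, 0.1381, 0.0697]
tcp_rot: [-2.486, -1.915, 0.003]
wrist_force: [-7.5, 2.6, 7.8]
opening: 0.0358
finger_force: 15.0
time_s: 14.9
tool_pos: [0.5815, 0.139, 0.0697]
tcp_rot: [-2.487, -1.916, 0.005]
wrist_force: [-8.9, -0.5, 8.0]
opening: 0.0356
finger_force: 15.0
```

```bash
python3 -m crank '[[0,0,0,0,0,0,0],[0,0,0,0,0,0,0.4],[0,0,0,0,0,0.03,0.4],[0,0,0,0,0,0.04,0.4],[0,0,0,-0.03,-0.038,0.01,0.4],[0,0,0,-0.03,-0.038,0,0.4],[0,0,0,-0.03,-0.038,0,0.4],[0,0,0,-0.03,-0.038,0,0.4],[0,0,0,-0.03,-0.038,0,0.4],[0,0,0,-0.03,-0.038,0,0.4]]'
python3 rect.py pics/r6.png
```

```text
time_s: 15.9
tool_pos: [0.4024, -0.0903, 0.1491]
tcp_rot: [2.486, 1.917, 0.001]
wrist_force: [-0.3, -2.3, 0.4]
opening: 0.0642
finger_force: 0.0
ptr x62-70
[(25, 159), (24, 157), (23, 154), (22, 148), (21, 140), (20, 131), (19, 120), (18, 108), (17, 96), (16, 86), (15, 79), (14, 75), (13, 76), (12, 82), (11, 92), (10, 104), (9, 117), (8, 130), (7, 141), (6, 148), (5, 154), (4, 159), (3, 161), (2, 162), (1, 162), (0, 162), (-1, 161), (-2, 161), (-3, 161), (-4, 161)]
idx x38-46
[(25, 107), (24, 111), (23, 118), (22, 126), (21, 135), (20, 142), (19, 148), (18, 150), (17, 150), (16, 147), (15, 143), (14, 139), (13, 137), (12, 139), (11, 142), (10, 146), (9, 150), (8, 151), (7, 150), (6, 146), (5, 139), (4, 131), (3, 122), (2, 115), (1, 109), (0, 106), (-1, 104), (-2, 103), (-3, 103), (-4, 104)]
```

```bash
python3 - <<'E'
from h import *
import cv2
from workcell import camera
b=(.5754,.1242,-.2578)
im=np.mean([camera("side")["image"].astype(np.float32) for _ in range(4)],0)
ys=np.arange(.03,-.006,-.001)
print(" y ",(ys*1000).round().astype(int).tolist())
for xs,z in((.060,.036),(.063,.036),(.066,.036),(.070,.036),(.050,.049),(.047,.049),(.044,.049),(.041,.049),(.038,.049)):
    m=proj("side",tw(b,np.c_[0*ys+xs,ys,0*ys+z])).astype(np.float32)
    print(xs,cv2.remap(im,m[None,:,0],m[None,:,1],cv2.INTER_CUBIC)[0].mean(1).round().astype(int).tolist())
E
```

```text
y  [30, 29, 28, 27, 26, 25, 24, 23, 22, 21, 20, 19, 18, 17, 16, 15, 14, 13, 12, 11, 10, 9, 8, 7, 6, 5, 4, 3, 2, 1, 0, -1, -2, -3, -4, -5]
0.06 [126, 128, 127, 127, 128, 129, 127, 129, 128, 125, 121, 117, 109, 99, 90, 83, 78, 77, 77, 82, 91, 101, 112, 126, 136, 142, 146, 147, 145, 141, 136, 131, 129, 131, 134, 140]
0.063 [146, 145, 143, 143, 143, 143, 145, 147, 147, 145, 142, 137, 126, 113, 99, 86, 78, 73, 72, 73, 79, 90, 101, 112, 125, 137, 143, 146, 148, 148, 146, 143, 140, 140, 141, 144]
0.066 [146, 142, 136, 132, 132, 135, 140, 144, 146, 146, 140, 133, 123, 108, 94, 83, 76, 72, 72, 73, 75, 80, 87, 99, 112, 124, 135, 141, 145, 147, 145, 143, 139, 137, 138, 140]
0.07 [133, 130, 124, 122, 123, 126, 131, 135, 137, 137, 133, 123, 111, 99, 85, 75, 71, 70, 71, 73, 76, 78, 82, 91, 104, 115, 126, 136, 140, 142, 142, 141, 139, 137, 137, 138]
0.05 [101, 99, 98, 95, 91, 88, 87, 86, 85, 86, 88, 93, 100, 111, 121, 132, 141, 144, 143, 139, 131, 121, 114, 113, 118, 128, 136, 139, 141, 136, 129, 121, 114, 107, 104, 104]
0.047 [90, 90, 90, 90, 90, 90, 90, 90, 90, 90, 90, 96, 102, 111, 122, 132, 139, 141, 139, 134, 125, 113, 107, 107, 115, 126, 134, 138, 137, 129, 119, 111, 102, 95, 92, 91]
0.044 [90, 90, 90, 90, 90, 90, 90, 90, 90, 90, 91, 93, 97, 105, 112, 118, 124, 125, 123, 119, 112, 103, 102, 107, 113, 122, 126, 126, 121, 113, 106, 98, 93, 89, 88, 88]
0.041 [90, 90, 90, 90, 90, 90, 90, 89, 89, 87, 85, 84, 84, 82, 82, 85, 84, 85, 86, 86, 84, 84, 85, 88, 93, 95, 96, 95, 92, 90, 89, 87, 87, 87, 88, 88]
0.038 [90, 89, 89, 89, 89, 88, 87, 85, 82, 78, 74, 70, 67, 65, 64, 63, 64, 64, 65, 66, 67, 69, 73, 76, 78, 79, 81, 81, 82, 84, 86, 87, 89, 89, 89, 89]
```

```bash
python3 - <<'E'
from h import *
import cv2
from workcell import camera
b=(.5754,.1242,-.2578)
P=[]
for n,x,y in(("top",170,153),("side",190,254)):
    im=np.mean([camera(n)["image"][:,:,::-1].astype(np.float32) for _ in range(4)],0)
    a=cv2.convertScaleAbs(cv2.resize(im[y:y+30,x:x+40],(400,300),interpolation=cv2.INTER_CUBIC),alpha=1.4)
    o=a.copy()
    def L(p,q,col):
        uv=(proj(n,tw(b,[p,q]))+.5-[x,y])*10
        cv2.line(o,*[tuple(int(v) for v in w) for w in uv],col,1,cv2.LINE_AA)
    L([.055,.014,.036],[.085,.014,.036],(0,0,255))      # pointer by top
    L([.035,.0128,.049],[.052,.0128,.049],(0,255,0))    # index by top
    t=.0128
    for p,q in(([.052,t+.035,.048],[.052,t-.035,.048]),([.052,t+.035,.048],[.018,t+.035,.048]),([.075,.06,.03],[.075,-.06,.03])): L(p,q,(255,0,255))
    P.append(np.hstack([a,o]))
cv2.imwrite("pics/c7.png",np.vstack(P))
E
```

```text
(no output)
```

View pics/c7.png

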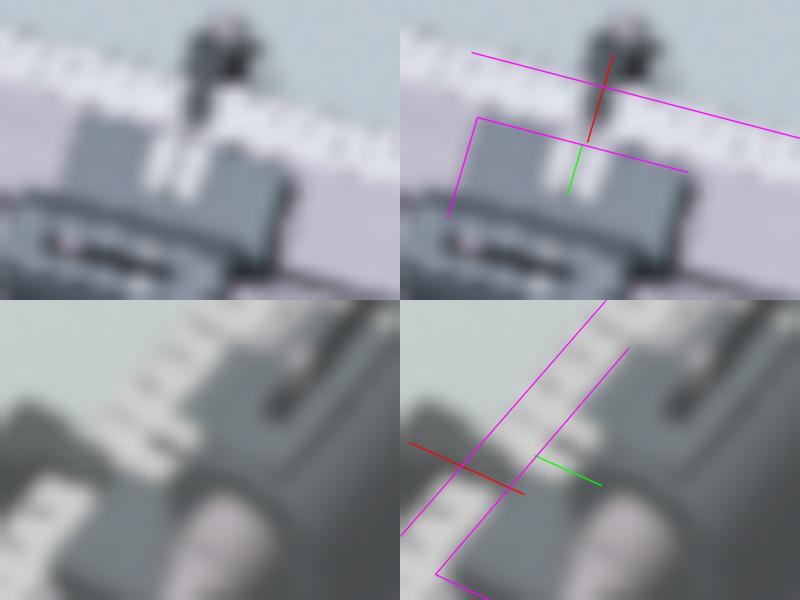

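The overlay shows the pointer finger slightly on the +y side of the index line: about 1 mm in the top view and about 3 mm in the side view. Allowing for shadow, I take it as +1.8 mm.

```bash
python3 -m crank '[[0,0,0,0.0305,0.038,0,0.4],[0,0,0,0.0305,0.038,0,0.4],[0,0,0,0.0305,0.038,0,0.4],[0,0,0,0.0305,0.038,0,0.4],[0,0,0,0.0305,0.038,0,0.4],[0,0,0,0.0275,0.038,0,0.4],[0,0,0,0,0,-0.03,0.4],[0,0,0,0,0,-0.03,0.4],[0,0,0,0,0,-0.018,0.4],[0,0,0,0,0,0,0.4]]'
python3 -m crank '[[0,0,0,0,0,0,0.4],[0,0,0,0,0,0,-0.5],[0,0,0,0,0,0,-0.5],[0,0,0,0,0,0,-0.5],[0,0,0,0,0,0,-0.5],[0,0,0,0,0,0,-0.5],[0,0,0,0,0,0,-0.5]]' 15
python3 -m crank '[[0,0,0,0,0.0005,0,-0.5],[0,0,0,0,0.0005,0,-0.5],[0,0,0,0,0,0,-0.5]]'
```

```text
time_s: 17.8
tool_pos: [0.5805, 0.1391, 0.0671]
tcp_rot: [-2.485, -1.915, 0.009]
wrist_force: [0.2, 0.6, -0.3]
opening: 0.0647
finger_force: 0.0
time_s: 18.5
tool_pos: [0.5817, 0.1397, 0.0712]
tcp_rot: [-2.486, -1.916, 0.004]
wrist_force: [-7.2, 1.1, 7.6]
opening: 0.036
finger_force: 15.0
time_s: 18.8
tool_pos: [0.5817, 0.1398, 0.0713]
tcp_rot: [-2.487, -1.916, 0.005]
wrist_force: [-6.5, -1.4, 5.6]
opening: 0.0357
finger_force: 15.0
```

```bash
python3 -m crank '[[0,0,0,0.0003,0.0008,0,-0.5],[0,0,0,0,0,0,-0.5],[0,0,0,0,0,0,-0.5]]'
python3 -m crank '[[0,0,0,0.0002,0.0008,0,-0.5],[0,0,0,0,0,0,-0.5],[0,0,0,0,0,0,-0.5]]'
```

```text
time_s: 19.1
tool_pos: [0.582, 0.1406, 0.0713]
tcp_rot: [-2.487, -1.916, 0.006]
wrist_force: [-7.8, -1.4, 7.1]
opening: 0.0359
finger_force: 15.0
time_s: 19.4
tool_pos: [0.5822, 0.1414, 0.0712]
tcp_rot: [-2.487, -1.916, 0.006]
wrist_force: [-6.8, -1.8, 6.8]
opening: 0.0362
finger_force: 15.0
```

```bash
python3 -m crank '[[0,0,0,0,0,0,0],[0,0,0,0,0,0,0.4],[0,0,0,0,0,0.03,0.4],[0,0,0,0,0,0.04,0.4],[0,0,0,-0.03,-0.038,0.01,0.4],[0,0,0,-0.03,-0.038,0,0.4],[0,0,0,-0.03,-0.038,0,0.4],[0,0,0,-0.03,-0.038,0,0.4],[0,0,0,-0.03,-0.038,0,0.4],[0,0,0,-0.03,-0.038,0,0.4]]'
python3 rect.py pics/r8.png | tail -1
python3 - <<'E'
from h import *
import cv2
from workcell import camera
b=(.5754,.1242,-.2578)
for n in("top","side"):
  im=np.mean([camera(n)["image"].astype(np.float32) for _ in range(6)],0)
  ys=np.arange(.024,-.001,-.001)
  print(n," y ",(ys*1000).round().astype(int).tolist())
  for xs,z in((.060,.036),(.064,.036),(.067,.036),(.070,.036),(.050,.049),(.047,.049)):
    m=proj(n,tw(b,np.c_[0*ys+xs,ys,0*ys+z])).astype(np.float32)
    print(xs,cv2.remap(im,m[None,:,0],m[None,:,1],cv2.INTER_CUBIC)[0].mean(1).round().astype(int).tolist())
E
```

```text
time_s: 20.4
tool_pos: [0.4027, -0.0875, 0.1508]
tcp_rot: [2.487, 1.918, 0.001]
wrist_force: [0.1, -1.2, 0.4]
opening: 0.0643
finger_force: 0.0
[(25, 117), (24, 125), (23, 133), (22, 140), (21, 146), (20, 149), (19, 150), (18, 147), (17, 142), (16, 138), (15, 136), (14, 137), (13, 140), (12, 144), (11, 147), (10, 149), (9, 148), (8, 144), (7, 137), (6, 128), (5, 120), (4, 113), (3, 108), (2, 104), (1, 103), (0, 103), (-1, 103), (-2, 103), (-3, 104), (-4, 104)]
top  y  [24, 23, 22, 21, 20, 19, 18, 17, 16, 15, 14, 13, 12, 11, 10, 9, 8, 7, 6, 5, 4, 3, 2, 1, 0]
0.06 [146, 145, 144, 143, 140, 133, 127, 120, 114, 109, 107, 108, 113, 117, 124, 131, 137, 141, 145, 146, 145, 144, 141, 139, 136]
0.064 [157, 154, 151, 144, 134, 125, 114, 102, 91, 85, 80, 81, 85, 94, 107, 118, 129, 143, 150, 155, 159, 161, 161, 161, 161]
0.067 [158, 155, 148, 138, 128, 118, 103, 91, 81, 74, 70, 70, 76, 88, 99, 113, 127, 139, 146, 153, 159, 162, 162, 164, 164]
0.07 [153, 150, 143, 136, 128, 113, 100, 88, 79, 72, 70, 74, 81, 92, 104, 119, 132, 140, 148, 156, 160, 161, 162, 162, 160]
0.05 [124, 133, 140, 148, 152, 
[... 373 characters left out ...]
99, 90, 83, 78, 77, 80, 87, 98, 109, 119, 132, 140, 143, 144, 140, 135, 131, 130]
0.064 [145, 147, 147, 147, 145, 137, 126, 114, 100, 86, 77, 72, 71, 72, 77, 85, 97, 108, 121, 132, 140, 145, 147, 146, 144]
0.067 [138, 142, 145, 145, 139, 131, 119, 103, 91, 81, 73, 71, 73, 74, 75, 77, 86, 98, 108, 121, 133, 141, 144, 146, 145]
0.07 [131, 135, 136, 137, 133, 123, 112, 99, 85, 75, 72, 71, 71, 73, 76, 79, 83, 92, 104, 115, 126, 136, 140, 141, 142]
0.05 [87, 86, 86, 89, 94, 103, 114, 126, 134, 141, 143, 141, 134, 127, 122, 122, 127, 133, 139, 142, 141, 136, 130, 122, 114]
0.047 [89, 90, 91, 92, 96, 106, 116, 125, 134, 140, 142, 139, 131, 124, 120, 122, 127, 134, 140, 142, 140, 135, 128, 117, 107]
```

```bash
python3 -m crank '[[0,0,0.125,0.0052,0.0278,0,0.2],[0,0,0.125,0.0052,0.0278,0,0.2],[0,0,0.125,0.0052,0.0278,0,0.2],[0,0,0.125,0.0052,0.0278,0,0.2],[0,0,0.125,0.0052,0.0278,0,0.2],[0,0,0.125,0.0052,0.0278,0,0.2],[0,0,0.125,0.0052,0.0278,0,0.2],[0,0,0.125,0.0052,0.0278,0,0.2],[0,0,0.125,0.0052,0.0278,0,0.2],[0,0,0.125,0.0052,0.0278,0,0.2]]'
python3 -m crank '[[0,0,0,0,0,0,0.2],[0,0,0,0,0,-0.03,0.2],[0,0,0,0,0,-0.03,0.2],[0,0,0,0,0,-0.025,0.2],[0,0,0,0,0,-0.01,0.2],[0,0,0,0,0,0,0.2]]'
```

```text
time_s: 22.3
tool_pos: [0.4558, 0.1929, 0.1506]
tcp_rot: [0.888, 3.013, -0.0]
wrist_force: [1.0, -0.4, 1.1]
opening: 0.0552
finger_force: 0.0
time_s: 22.9
tool_pos: [0.4546, 0.191, 0.0544]
tcp_rot: [-0.898, -3.008, 0.002]
wrist_force: [-0.6, -0.3, -0.2]
opening: 0.0551
finger_force: 0.0
```

```bash
python3 -m crank '[[0,0,0,0,0,0,-1],[0,0,0,0,0,0,-1],[0,0,0,0,0,0,-1],[0,0,0,0,0,0,-1],[0,0,0,0,0,0,-1],[0,0,0,0,0,0,-1],[0,0,0,0,0,0,-1]]' 10
```

```text
time_s: 23.6
tool_pos: [0.4557, 0.1916, 0.0558]
tcp_rot: [-0.896, -3.011, 0.001]
wrist_force: [-1.2, -0.8, 2.9]
opening: 0.0127
finger_force: 10.0
```

```bash
python3 -m crank '[[0,0,-0.125,0.0046,0.0062,0,-1],[0,0,-0.125,0.0054,0.0056,0,-1],[0,0,-0.125,0.006,0.0049,0,-1],[0,0,-0.125,0.0066,0.0041,0,-1],[0,0,-0.125,0.007,0.0032,0,-1],[0,0,-0.125,0.0074,0.0023,0,-1],[0,0,-0.125,0.0076,0.0014,0,-1],[0,0,-0.125,0.0077,0.0004,0,-1],[0,0,-0.125,0.0077,-0.0005,0,-1],[0,0,-0.125,0.0076,-0.0015,0,-1]]' 15
python3 -m crank '[[0,0,0,0.001,-0.0003,0,-1],[0,0,0,0.001,-0.0003,0,-1],[0,0,0,0,0,0,-1]]'
```

```text
time_s: 24.6
tool_pos: [0.524, 0.2174, 0.0559]
tcp_rot: [2.492, 1.911, -0.0]
wrist_force: [-0.6, -3.0, 3.2]
opening: 0.0123
finger_force: 15.1
time_s: 24.9
tool_pos: [0.525, 0.2171, 0.0559]
tcp_rot: [-2.486, -1.921, 0.001]
wrist_force: [-2.1, -1.6, 4.6]
opening: 0.0124
finger_force: 15.0
```

```bash
python3 -m crank '[[0,0,0,0.0015,-0.0004,0,-1],[0,0,0,0.0015,-0.0004,0,-1],[0,0,0,0,0,0,-1]]'
python3 -m crank '[[0,0,0,0.0015,-0.0004,0,-1],[0,0,0,0.0015,-0.0004,0,-1],[0,0,0,0,0,0,-1]]'
python3 - <<'E'
from h import *
from workcell import state
s=state();print(tb((.5754,.1242,-.2578),s["tool_pos"]),s["wrist_force"],s["moment"])
E
```

```text
time_s: 25.2
tool_pos: [0.5252, 0.2171, 0.0557]
tcp_rot: [-2.482, -1.919, 0.008]
wrist_force: [-11.2, -0.7, 12.7]
opening: 0.0123
finger_force: 15.0
time_s: 25.5
tool_pos: [0.5253, 0.217, 0.0555]
tcp_rot: [-2.478, -1.916, 0.016]
wrist_force: [-19.2, 2.6, 18.9]
opening: 0.0124
finger_force: 15.0
[-0.07208057  0.07701731  0.05546005] [-19.21134058   2.59497182  18.9079164 ] [ 0.29865622  3.48044318 -0.04784916]
```

The lever is at its stop: it doesn't move further as the force rises. Release it, then go to the knob.

```bash
python3 -m crank '[[0,0,0,-0.003,0.0008,0,-1],[0,0,0,-0.002,0.0006,0,-1],[0,0,0,0,0,0,-0.3],[0,0,0,0,0,0,0.2],[0,0,0,0,0,0.02,0.2],[0,0,0,0,0,0.04,0.2],[0,0,0,0,0,0.045,0.2],[0,0,0,0,0,0,0.2]]'
python3 -m crank '[[0,0,0,0.007,-0.025,0,0.2],[0,0,0,0.007,-0.025,0,0.2],[0,0,0,0.007,-0.025,0,0.2],[0,0,0,0.007,-0.025,0,0.2],[0,0,0,0.007,-0.025,0,0.2],[0,0,0,0.004,-0.025,0,0.2],[0,0,0,0,0,0,0.2],[0,0,0,0,0,0,0.2]]'
```

```text
time_s: 26.3
tool_pos: [0.5309, 0.2181, 0.1678]
tcp_rot: [2.483, 1.915, 0.019]
wrist_force: [0.8, -0.6, 0.2]
opening: 0.0548
finger_force: 0.0
time_s: 27.1
tool_pos: [0.5651, 0.0672, 0.1599]
tcp_rot: [-2.488, -1.916, 0.0]
wrist_force: [-1.0, 0.0, -0.4]
opening: 0.055
finger_force: 0.0
```

```bash
python3 -m crank '[[0,0,0,-0.003,-0.0016,-0.03,0.2],[0,0,0,0,0,-0.03,0.2],[0,0,0,0,0,-0.024,0.2],[0,0,0,0,0,-0.01,0.2],[0,0,0,0,0,0,0.2],[0,0,0,0,0,0,0.2]]'
python3 -m crank '[[0,0,0,0,0,0,-0.8],[0,0,0,0,0,0,-0.8],[0,0,0,0,0,0,-0.8],[0,0,0,0,0,0,-0.8],[0,0,0,0,0,0,-0.8],[0,0,0,0,0,0,-0.8],[0,0,0,0,0,0,-0.8]]' 15
python3 -m crank '[[0,0,0,0,0,0,-0.8],[0,0,0,0,0,0,-0.8],[0,0,0,0,0,0,-0.8]]' 45
```

```text
time_s: 27.7
tool_pos: [0.5631, 0.0659, 0.0676]
tcp_rot: [2.487, 1.918, 0.002]
wrist_force: [0.4, 0.5, 0.3]
opening: 0.0552
finger_force: 0.0
time_s: 28.4
tool_pos: [0.5617, 0.0656, 0.067]
tcp_rot: [-2.488, -1.917, 0.002]
wrist_force: [-4.1, 1.2, 4.7]
opening: 0.0234
finger_force: 15.0
time_s: 28.7
tool_pos: [0.5617, 0.0656, 0.067]
tcp_rot: [-2.488, -1.917, 0.002]
wrist_force: [-4.5, 0.9, 5.3]
opening: 0.023
finger_force: 45.0
```

```bash
python3 -m crank '[[0,0,0,-0.0008,-0.003,0,-0.8],[0,0,0,-0.0008,-0.003,0,-0.8],[0,0,0,-0.0008,-0.003,0,-0.8],[0,0,0,-0.0008,-0.003,0,-0.8],[0,0,0,-0.0008,-0.003,0,-0.8],[0,0,0,-0.0008,-0.003,0,-0.8],[0,0,0,-0.0008,-0.0033,0,-0.8],[0,0,0,0,0,0,-0.8],[0,0,0,0,0,0,-0.8]]'
python3 - <<'E'
from h import *
from workcell import state,camera
import cv2
s=state();b=(.5754,.1242,-.2578);print((tb(b,s["tool_pos"])-tb(b,[.5617,.0656,.067]))*1000,s["wrist_force"])
for n in("top","side"):
  im=np.mean([camera(n)["image"].astype(np.float32) for _ in range(3)],0)
  ys=np.arange(.05,-.022,-.002);print(n,(ys*1000).round().astype(int).tolist())
  for x in(-.003,.002,.007):
    m=proj(n,tw(b,np.c_[0*ys+x,ys,0*ys+.109])).astype(np.float32)
    print(x,cv2.remap(im,m[None,:,0],m[None,:,1],cv2.INTER_CUBIC)[0].mean(1).round().astype(int).tolist())
cv2.imwrite("side_raw9.png",im[:,:,::-1])
E
```

```text
time_s: 29.6
tool_pos: [0.5567, 0.0472, 0.0669]
tcp_rot: [-2.486, -1.914, -0.006]
wrist_force: [-0.7, 12.5, 3.8]
opening: 0.0232
finger_force: 45.0
[ -0.13064425 -19.03330806  -0.06180576] [-0.67632227 12.50389548  3.75306386]
top [50, 48, 46, 44, 42, 40, 38, 36, 34, 32, 30, 28, 26, 24, 22, 20, 18, 16, 14, 12, 10, 8, 6, 4, 2, 0, -2, -4, -6, -8, -10, -12, -14, -16, -18, -20]
-0.003 [127, 112, 86, 62, 52, 50, 57, 62, 67, 69, 67, 63, 57, 50, 45, 37, 34, 39, 50, 61, 66, 68, 68, 71, 76, 79, 77, 75, 74, 77, 81, 85, 83, 78, 75, 71]
0.002 [133, 119, 101, 81, 66, 57, 54, 54, 53, 52, 52, 49, 46, 45, 43, 45, 48, 59, 71, 80, 86, 87, 86, 84, 84, 84, 83, 82, 81, 80, 79, 79, 79, 78, 77, 75]
0.007 [119, 106, 92, 86, 87, 90, 91, 90, 86, 83, 82, 80, 75, 70, 69, 74, 84, 93, 100, 102, 102, 101, 101, 100, 100, 99, 98, 97, 97, 97, 96, 96, 95, 93, 93, 93]
side [50, 48, 46, 44, 42, 40, 38, 36, 34, 32, 30, 28, 26, 24, 22, 20, 18, 16, 14, 12, 10, 8, 6, 4, 2, 0, -2, -4, -6, -8, -10, -12, -14, -16, -18, -20]
-0.003 [72, 80, 83, 87, 91, 92, 93, 90, 82, 73, 71, 73, 70, 70, 69, 67, 65, 66, 67, 68, 72, 74, 77, 78, 79, 75, 68, 68, 74, 84, 89, 91, 92, 92, 90, 92]
0.002 [72, 79, 83, 87, 91, 93, 92, 88, 77, 68, 64, 63, 63, 62, 62, 62, 64, 64, 66, 66, 66, 72, 81, 90, 96, 97, 84, 72, 71, 77, 87, 91, 92, 92, 91, 89]
0.007 [81, 90, 94, 92, 92, 91, 91, 92, 92, 92, 92, 91, 90, 90, 91, 94, 96, 95, 98, 98, 99, 101, 104, 116, 124, 120, 111, 101, 92, 89, 89, 90, 90, 89, 87, 86][ WARN:0@8.619] global loadsave.cpp:1063 imwrite_ Unsupported depth image for selected encoder is fallbacked to CV_8U.
```

```bash
python3 -m crank '[[0,0,0,-0.0004,-0.0016,0,-0.8],[0,0,0,-0.0004,-0.0016,0,-0.8],[0,0,0,0,0,0,-0.8],[0,0,0,0,0,0,-0.8]]'
python3 - <<'E'
from h import *
from workcell import state,camera
import cv2
s=state();b=(.5754,.1242,-.2578);print((tb(b,s["tool_pos"])-tb(b,[.5617,.0656,.067]))*1000,s["wrist_force"])
for n in("side",):
  im=np.mean([camera(n)["image"].astype(np.float32) for _ in range(6)],0)
  ys=np.arange(.02,-.020,-.001);print(n,(ys*1000).round().astype(int).tolist())
  for z in(.105,.111):
   for x in np.arange(-.012,.0161,.002):
    m=proj(n,tw(b,np.c_[0*ys+x,ys,0*ys+z])).astype(np.float32)
    print(z,round(x,3),cv2.remap(im,m[None,:,0],m[None,:,1],cv2.INTER_CUBIC)[0].mean(1).round().astype(int).tolist())
c=cv2.resize(im[214:260,215:290,::-1].clip(0,255).astype(np.uint8),(750,460),interpolation=cv2.INTER_CUBIC)
E
```

```text
time_s: 30.3
tool_pos: [0.556, 0.0443, 0.067]
tcp_rot: [-2.486, -1.914, -0.006]
wrist_force: [-0.4, 12.8, 3.9]
opening: 0.0227
finger_force: 45.0
[ -0.10191495 -22.03450534  -0.03763466] [-0.44469621 12.80866351  3.94464879]
side [20, 19, 18, 17, 16, 15, 14, 13, 12, 11, 10, 9, 8, 7, 6, 5, 4, 3, 2, 1, 0, -1, -2, -3, -4, -5, -6, -7, -8, -9, -10, -11, -12, -13, -14, -15, -16, -17, -18, -19]
0.105 -0.012 [77, 78, 79, 79, 79, 79, 78, 78, 78, 78, 79, 79, 78, 79, 78, 78, 79, 79, 79, 78, 78, 78, 77, 77, 77, 76, 76, 75, 76, 76, 77, 78, 79, 79, 79, 79, 78, 79, 79, 80]
0.105 -0.01 [71, 72, 73, 74, 75, 75, 74, 73, 73, 73, 74, 74, 74, 74, 73, 73, 74, 75, 75, 76, 75, 74, 74, 72, 71, 70, 70, 70, 69, 70, 71, 72, 73, 73, 74, 73, 73, 74, 75, 77]
0.105 -0.008 [73, 73, 73, 75, 76, 76, 76, 75, 75, 75, 75, 75, 75, 74, 74, 75, 76, 78, 83, 85, 86, 86, 83, 80, 77, 75, 75, 74, 73, 73, 73, 73, 74, 75, 74, 74, 75, 75, 76, 77]
0.105 -0.006 [84, 83, 84, 84, 85, 85, 85, 85, 85, 84, 84, 85, 84, 84, 85, 84, 86, 90, 95, 99, 104, 104, 102, 97, 93, 89, 86, 84, 84, 84, 83, 83, 84, 84, 83, 84, 84, 84, 85, 85]
0.105 -0.00
[... 4136 characters left out ...]
, 130, 130, 129, 126, 125, 123, 119, 114, 109, 102, 96, 92, 89, 88, 87, 87, 88, 88, 87, 87]
0.111 0.012 [126, 131, 132, 133, 134, 135, 136, 134, 131, 130, 129, 129, 131, 133, 133, 134, 134, 135, 135, 136, 137, 138, 136, 134, 131, 124, 119, 114, 108, 102, 97, 93, 91, 90, 90, 90, 90, 90, 90, 90]
0.111 0.014 [136, 140, 143, 143, 143, 144, 144, 143, 142, 140, 138, 137, 138, 139, 139, 140, 140, 140, 141, 142, 144, 145, 144, 142, 136, 128, 120, 111, 105, 100, 96, 95, 94, 93, 93, 94, 94, 94, 94, 93]
0.111 0.016 [141, 148, 151, 151, 152, 152, 152, 151, 151, 150, 149, 149, 149, 149, 149, 149, 149, 149, 149, 150, 151, 151, 151, 149, 145, 136, 126, 116, 107, 101, 99, 98, 97, 96, 97, 97, 97, 97, 97, 96]
```

```bash
python3 -m crank '[[0,0,0,0,0,0,-0.8],[0,0,0,0,0,0,-0.8],[0,0,0,0,0,0,-0.8]]' && python3 -c "
from workcell import job
print(job.finish_job())"
```

```text
time_s: 30.9
tool_pos: [0.556, 0.0444, 0.0669]
tcp_rot: [-2.486, -1.914, -0.006]
wrist_force: [-0.9, 11.2, 4.0]
opening: 0.0229
finger_force: 45.0
the job is handed in; nothing more can be done
None
```

The job is handed in: the tailstock is set to the pointer to within about 1–2 mm (the two cameras disagreed on the last bit), the lever is locked against its stop, and the gripper is holding the knob 22 mm back, with the pin within about 1 mm of the scribed line.

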